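# Build the upright detector column on its base plate

### The arm

A 7-joint arm with a two-finger parallel gripper is mounted at the origin on a cart in front of the work surface, level with it; the furniture and walls round the work are solid. World frame = base frame: x ahead of the robot, y to its left, z up, the work surface at z = 0. Lengths are in m, angles in rad, forces in N, time in s.
With the tool pointing down it reaches from about 0.4 to 0.925 m from the base axis. Payload 5.6 kg.
Tool frame: the origin (TCP) lies at the very end of the fingers, on their centre line; the grasp point (between the pads) lies 19 mm behind it; z points along the fingers, y is the line along which they close (so a half turn about z gives the same grasp; the last joint's range is limited). The gripper opens to 85 mm and grips with 20 to 120 N. Pads are 22 mm wide; open, the fingers measure 114 mm over their backs; the gripper's body (76 mm by 85 mm) begins 54 mm behind the grasp point. The pads swing forward as they close: fully open they stand 13 mm farther back than shut.
Start: joints at [-0.043, 0.468, -0.012, 1.603, 0.006, 1.071, -0.056], TCP at [0.65, -0, 0.231] pointing down, gripper open.
Joint ranges: [-2.53, 2.53], [-0.31, 2.02], [-1.57, 1.55], [0.28, 2.44], [-1.29, 4.43], [0.15, 1.84], [-2.92, 2.92]. Speed limits (rad/s): [2.57, 2.57, 3.14, 3.14, 3.14, 3.14, 3.14].

### API

Orientations are given as a rotation vector (axis times angle).
In Python, from workcell import arm gives the robot as it stands.
- The arm moves only by the tool carry_out, never from a script. Its argument "plan" is a list of rows, each a list of 7 numbers: the shift along the tool's x, y, z scaled (see below), then the turn, a rotation vector about the tool's x, y, z scaled (see below), then the finger opening in mm, from 0 to 85.4. A call has 1 to 5 rows; each row shifts and turns the commanded pose from where the row before left it, along the tool's axes as they then stand; what a row does not reach is not made up. The controller multiplies each number of a shift by 0.05 m and each number of a turn by 0.1 rad. A row lasts 1/10 s, in which the tool goes at most 50 mm and 8.59 degrees, less where a joint would pass 70% of its speed; a pose out of reach is approached as far as the arm can. A call with a number of a shift or a turn outside -1 to 1 is refused whole. A call with a gripper value outside its range is refused whole. The fingers move at their own pace and stop on an object; "squeeze" is the grip in N (left out, the last holds). Time passes only in rows, so rows that do not move let the fingers close. It gives the time, the measured TCP pose, the force, the opening and the grip force at its end, in the units of the state.
- arm.read_state(): the state, without advancing time (a new reading comes with each control period).
- arm.camera(name): name is "scene" or "side" or "wrist"; returns a dict with "pixels" (384x512x3 uint8, red, green, blue), "K" (3x3 intrinsics, pixels), "rvec" (rotation vector, rad) and "tvec" (3), from world to camera coordinates, as OpenCV has them. Camera axes: x right, y down, z forward; pixel columns grow to the right and rows downward; lengths in m; the calibration is good to about 2 mm. The wrist camera is an equidistant fisheye: a pixel r from the principal point sees the ray r / f radians off the axis. A picture is of the moment at which its call begins. There is no depth.
- arm.sign_off(): hands the job in; it is judged then, once.
The state is a dict: "clock": time; "joints": joint angles; "joint_vel": joint speeds; "joint_torque": joint torques, N m; "tool_pos": TCP position; "ee_rot": TCP orientation; "contact_force": force on the tool from outside, world axes, zero at the start; "wrist_torque": the same for the moment, N m; "gripper_width": finger opening in m; "gripper_force": force on a finger pad.
Only numpy, scipy, OpenCV 4.12 (cv2) and the standard library are available. Lean on these libraries where they do the work, as an engineer would, in place of code of your own. Each camera call takes 0.05 s, during which the arm holds its last target. There are 200 camera calls.

### The job

Build the detector column on the square aluminium base plate, one piece at a time from the bottom up: first the round detector head, on the plate's scribed circle, then the cube on the head, the adapter ring on the cube, and the longer of the two black lens tubes standing on the ring. Centre each piece on the one below and leave it standing free and upright. Leave the short tube, the torch and the round lens case where they are.

Things in the scene. Friction and masses are not known exactly. Their poses are not given: they have to be found in the camera images.
- base_plate: Bare aluminium plate, fixed to the table, 84 x 84 mm and 8 mm thick, with a scribed circle of 64 mm diameter round its centre and a small screw in each corner. Origin at the centre of its underside (table level); its top is 8 mm above that, z up.
- detector_head: Black round power meter head, a flat cylinder of 60 mm diameter and 21 mm height with a hole in the middle of its top, lying face up. Origin at the centre of its underside; z up. Things set on it rest 21 mm above its origin.
- splitter_cube: Black cage cube with green windows, 39 x 39 mm, its flat top 38 mm above its underside (four screw heads in the corners stand 2 mm higher). Origin at the centre of its underside; x and y are square to its side faces, z up.
- ring: Pale yellow-white threaded adapter ring lying flat, outer diameter 40 mm, 9 mm high, hole about 18 mm, its lower 5 mm with an upright rim to grip, above that stepped in to 33 mm (thin: take it with the very fingertips, close over the table). Origin at the centre of its underside; z up.
- long_tube: The longer black lens tube, standing on end: 30 mm diameter, 52 mm high. Origin at the centre of its underside; z up.
- short_tube: The shorter black lens tube, standing on end: 30 mm diameter, 30 mm high; not needed, stays where it is. Origin at the centre of its underside; z up.
- torch: Black torch lying on the table, 103 mm long along its y, 24 mm wide, 21 mm high; stays where it is. Origin at the middle of its underside.
- lens_case: Black round lens case, 39 mm diameter, 16 mm high, smaller than the detector head and without a hole; stays where it is. Origin at the centre of its underside.
- camera_head: Black camera on two posts in front of the robot, fixed, 260 mm tall: an obstacle to go round or over. Origin on the table at its foot; seen from the robot it spans 70 mm nearer and 70 mm farther than the origin, and 55 mm to the left and to the right of it.
- beam_screen: Grey square screen on a post, fixed, 330 mm tall, standing edge-on at the right of the work: an obstacle. Origin on the table at its foot; its 130 mm wide plate runs away from the robot, 65 mm each way from the origin, 195 to 325 mm above the table.
Not all that is in view belongs to the job. Of the things that look like the ring, take the one that is farthest to the robot's left at the start. Leave any green look-alike of the base_plate alone.

How it is judged:
On the way, in this order (a step that is already met when the one before it is completed fails the run):
1. The detector head sits on the base plate, within 12 mm of its centre, and is let go (horizontal distance between detector_head and base_plate below 0.012 m and z of detector_head in the frame of base_plate between 0.003 and 0.013 m and angle between detector_head's own z axis and vertical below 0.12 rad and contact force between the fingers and detector_head below 0.3 N and linear speed of detector_head below 0.03 m/s), for 0.2 s.
2. The cube sits on the detector head, within 10 mm of its centre, and is let go (horizontal distance between splitter_cube and detector_head below 0.01 m and z of splitter_cube in the frame of detector_head between 0.016 and 0.026 m and angle between splitter_cube's own z axis and vertical below 0.12 rad and contact force between the fingers and splitter_cube below 0.3 N and linear speed of splitter_cube below 0.03 m/s), for 0.2 s.
3. The adapter ring lies on the cube, within 10 mm of its centre, and is let go (horizontal distance between ring and splitter_cube below 0.01 m and z of ring in the frame of splitter_cube between 0.033 and 0.043 m and angle between ring's own z axis and vertical below 0.12 rad and contact force between the fingers and ring below 0.3 N and linear speed of ring below 0.03 m/s), for 0.2 s.
4. The long tube stands on the ring, within 9 mm of its centre, and is let go (horizontal distance between long_tube and ring below 0.009 m and z of long_tube in the frame of ring between 0.004 and 0.014 m and angle between long_tube's own z axis and vertical below 0.12 rad and contact force between the fingers and long_tube below 0.3 N and linear speed of long_tube below 0.03 m/s), for 0.2 s.
At the end, for the whole second after the job is handed in: Upright, free and at rest, each resting on the one below: detector head on the base plate within 12 mm of its centre, cube on the head within 10 mm, ring on the cube within 10 mm, long tube on the ring within 9 mm (horizontally); tilts under 0.12 rad, heights within 5 mm (horizontal distance between detector_head and base_plate below 0.012 m and z of detector_head in the frame of base_plate between 0.003 and 0.013 m and angle between each of detector_head, splitter_cube, ring, long_tube's own z axis and vertical below 0.12 rad and horizontal distance between splitter_cube and detector_head below 0.01 m and z of splitter_cube in the frame of detector_head between 0.016 and 0.026 m and horizontal distance between ring and splitter_cube below 0.01 m and z of ring in the frame of splitter_cube between 0.033 and 0.043 m and horizontal distance between long_tube and ring below 0.009 m and z of long_tube in the frame of ring between 0.004 and 0.014 m and linear speed of each of detector_head, splitter_cube, ring, long_tube below 0.02 m/s and angular speed of each of detector_head, splitter_cube, ring, long_tube below 0.2 rad/s); the robot touches nothing.
It fails at once if The short lens tube is moved by more than 15 mm (distance of short_tube from where it was at the start of the episode above 0.015 m).
It fails at once if The torch is moved by more than 15 mm (distance of torch from where it was at the start of the episode above 0.015 m).
It fails at once if The lens case is moved by more than 15 mm (distance of lens_case from where it was at the start of the episode above 0.015 m).
It also fails if it takes over 115 s, if anything falls off the work surface, if the arm or the gripper's body presses on something with over 40 N, if the wrist force passes 120 N, or if a joint passes its speed limit or range.

## Working session

There is one attempt and no reset: what is moved stays moved. The work goes in short steps, Python scripts to look and compute and a tool call to move; the robot and the scene stay as the last step left them, time stands still between calls to the robot, and variables do not carry over. Pictures are saved under pics/ and viewed, at most 14 in all, crops included, and the job is handed in when it is done.

Besides the shell and the picture viewer there is one more tool, called after ">>>" as name([rows], argument=value, ...), one row to a line, values as JSON. carry_out: Moves the arm, as the interface text tells. Shifts and turns lie within -1 to 1; 1 stands for 0.05 m of shift or 0.1 rad of turn. Its arguments: {"type":"object","properties":{"plan":{"type":"array","items":{"type":"array","items":{"type":"number"}}},"squeeze":{"type":"number"}},"required":["plan"]}

```bash
mkdir -p pics; ls; cat > h.py <<'E'
import numpy as np, cv2
from workcell import arm
def shot(n,f=None):
    c=arm.camera(n)
    if f: cv2.imwrite('pics/'+f,c['pixels'][:,:,::-1])
    return c
def ray(c,uv):
    K=c['K'];R=cv2.Rodrigues(np.array(c['rvec'],float))[0];t=np.array(c['tvec'],float).ravel()
    a=np.array([(uv[0]-K[0][2])/K[0][0],(uv[1]-K[1][2])/K[1][1]])
    if c.get('fish'):
        th=np.hypot(*a); a=a/max(th,1e-9); d=np.array([a[0]*np.sin(th),a[1]*np.sin(th),np.cos(th)])
    else: d=np.array([a[0],a[1],1.])
    return -R.T@t, R.T@d
def onz(c,uv,z):
    o,d=ray(c,uv); return o+d*(z-o[2])/d[2]
def wrist(f=None):
    c=shot('wrist',f); c['fish']=True; return c
E
python3 - <<'E'
from h import *
for n in ['scene','side','wrist']:
    c=shot(n,n+'0.png'); R=cv2.Rodrigues(np.array(c['rvec'],float))[0]; print(n,np.round(c['K'],1).tolist(),np.round(-R.T@np.array(c['tvec']).ravel(),3),np.round(R[2],2))
a=[cv2.imread('pics/%s0.png'%n) for n in ['scene','side','wrist']]
print(arm.read_state())
E
```

```text
pics
scene [[367.2, 0.0, 254.1], [0.0, 367.2, 197.7], [0.0, 0.0, 1.0]] [ 0.234 -0.706  0.669] [ 0.37  0.56 -0.74]
side [[456.2, 0.0, 253.6], [0.0, 456.2, 191.6], [0.0, 0.0, 1.0]] [ 0.048 -0.44   0.858] [ 0.49  0.22 -0.84]
wrist [[297.3, 0.0, 255.9], [0.0, 297.3, 193.3], [0.0, 0.0, 1.0]] [0.65  0.084 0.372] [-0.   -0.33 -0.94]
{'clock': 0.15, 'joints': array([-0.04301278,  0.46821639, -0.01162325,  1.60338424,  0.00596775,
        1.07140114, -0.05626533]), 'joint_vel': array([-0.00083922, -0.00451101,  0.00020255, -0.00334693,  0.00051504,
        0.00116242, -0.00052054]), 'joint_torque': array([ 7.85188859e-04, -5.32791960e+01,  2.14623066e-02, -2.51555961e+01,
        1.13295941e-02,  5.56105006e-03, -3.78186076e-05]), 'tool_pos': array([ 6.49582341e-01, -3.20289987e-05,  2.30541740e-01]), 'ee_rot': array([-2.22080486e+00, -2.22077155e+00,  1.59858300e-03]), 'contact_force': array([-0.14077011, -0.2198875 ,  0.06502911]), 'wrist_torque': array([-0.01074367, -0.00237616,  0.00655446]), 'gripper_force': 0.0, 'gripper_width': 0.08513940936933825}
```

View pics/scene0.png

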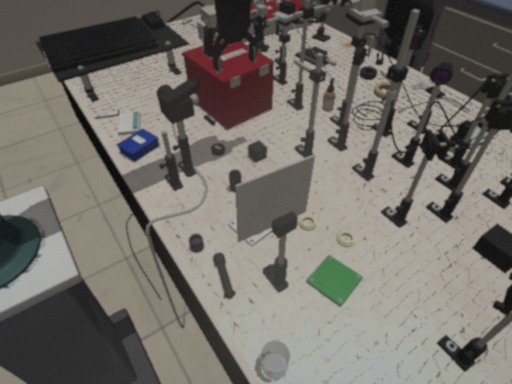

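View pics/wrist0.png

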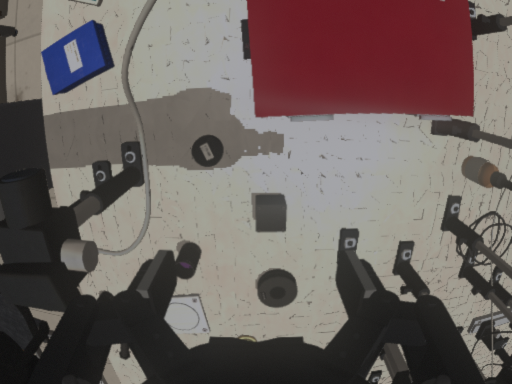

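View pics/side0.png

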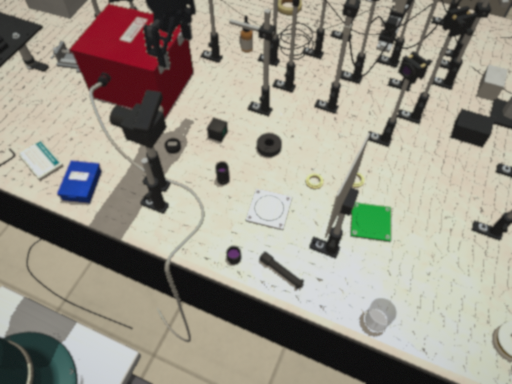

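Side view: lens case (173,145), cube (217,129), detector head (269,145, hole), long tube (222,172), plate (269,209), short tube (233,255), torch (281,270). Ring look-alikes are at (314,181), (358,180) and (289,5). The green plate at (371,222) is a decoy. I'll locate these next.

```bash
python3 - <<'E'
from h import *
c=shot('side')
P={'case':(173,145,.016),'cube':(217,125,.038),'head':(269,143,.021),'longtop':(222,166,.052),'plate':(269,209,.008),'short':(233,252,.03),'torch':(281,270,.015),'ringA':(314,181,.005),'ringB':(358,180,.005),'ringC':(289,5,.0),'camfoot':(153,203,0),'screenfoot':(325,245,0)}
for k,v in P.items(): print(k,np.round(onz(c,v[:2],v[2]),3))
s=shot('scene')
for k,v in {'ringA':(307,222),'ringB':(346,239),'ringC':(382,90)}.items(): print('scene',k,np.round(onz(s,v,.005),3))
im=c['pixels'][100:300,130:400,::-1]; cv2.imwrite('pics/s_crop.png',cv2.resize(im,None,fx=2.9,fy=2.9,interpolation=cv2.INTER_CUBIC))
E
```

```text
case [0.587 0.012 0.016]
cube [ 0.667 -0.066  0.038]
head [ 0.679 -0.195  0.021]
longtop [ 0.556 -0.134  0.052]
plate [ 0.521 -0.262  0.008]
short [ 0.388 -0.239  0.03 ]
torch [ 0.397 -0.339  0.015]
ringA [ 0.631 -0.325  0.005]
ringB [ 0.673 -0.415  0.005]
ringC [ 1.214 -0.036 -0.   ]
camfoot [ 0.437 -0.019  0.   ]
screenfoot [ 0.492 -0.4    0.   ]
scene ringA [ 0.63  -0.328  0.005]
scene ringB [ 0.67  -0.414  0.005]
scene ringC [ 1.199 -0.03   0.005]
```

View pics/s_crop.png

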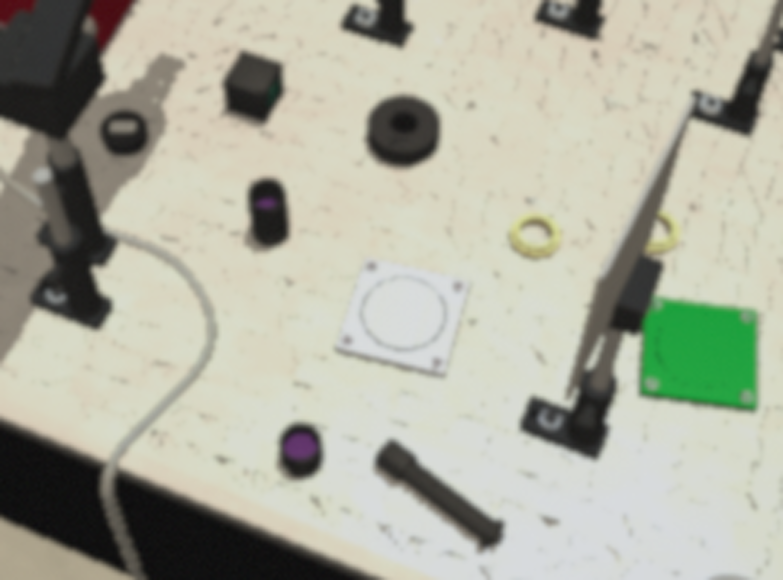

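Confirmed: the ring is the one at crop (535,236), i.e. side (314,181). It's the leftmost in the workspace, since C is background at x≈1.2. The head is at crop (403,130) with its hole visible, and the long tube is at crop (267,210). Next I'll measure them in the wrist view.

```bash
python3 - <<'E'
from h import *
c=wrist('w1.png')
for k,v in {'head hole':(278,290,.021),'cube':(270,206,.038),'plate':(185,315,.008),'long':(190,248,.052),'case':(207,150,.016),'foot1':(101,175,0),'foot2':(131,152,0)}.items(): print(k,np.round(onz(c,v[:2],v[2]),3))
im=c['pixels'][170:350,130:330,::-1]; cv2.imwrite('pics/w1c.png',cv2.resize(im,None,fx=3.3,fy=3.3,interpolation=cv2.INTER_CUBIC))
E
```

```text
head hole [ 0.682 -0.189  0.021]
cube [ 0.666 -0.049  0.038]
plate [ 0.532 -0.257  0.008]
long [ 0.567 -0.1    0.052]
case [0.589 0.016 0.016]
foot1 [ 0.428 -0.018  0.   ]
foot2 [0.481 0.014 0.   ]
```

View pics/w1c.png

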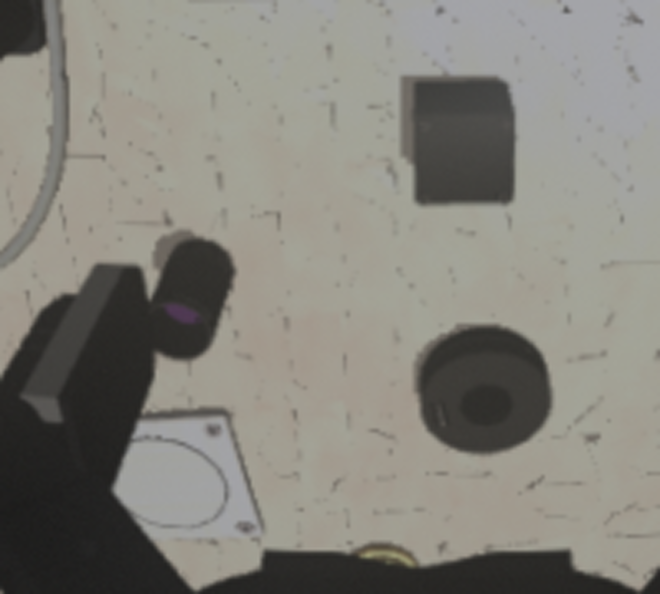

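The crop shows the head's hole at pixel (277.6,292.7), the cube-top centre near (270,220) and the tube top near (185,265). That puts the head at about (0.681,-0.194), so I'll hover over it.

>>> carry_out([
  [-0.78,0.12,0.4,0,0,0,85],
  [-0.78,0.12,0.4,0,0,0,85],
  [-0.78,0.12,0.4,0,0,0,85],
  [-0.78,0.12,0.4,0,0,0,85],
  [-0.78,0.12,0.4,0,0,0,85],
], squeeze=30)

```text
clock: 0.8
tool_pos: [0.6801, -0.1965, 0.1305]
ee_rot: [2.221, 2.222, 0.0]
contact_force: [0.6, -0.5, 0.1]
gripper_width: 0.085
gripper_force: 0.0
```

>>> carry_out([
  [0,0,0,0,0,0,85],
  [0,0,0,0,0,0,85],
])

```text
clock: 1.0
tool_pos: [0.6792, -0.1964, 0.1301]
ee_rot: [-2.223, -2.217, 0.002]
contact_force: [0.8, 1.1, 0.6]
gripper_width: 0.0851
gripper_force: 0.0
```

```bash
python3 - <<'E'
from h import *
c=wrist('w2.png'); print(arm.read_state()['tool_pos'])
im=c['pixels'][:,:,::-1]; cv2.imwrite('pics/w2c.png',cv2.resize(im,None,fx=1.5,fy=1.5))
E
```

```text
[ 0.68002362 -0.19447109  0.13104482]
```

View pics/w2c.png

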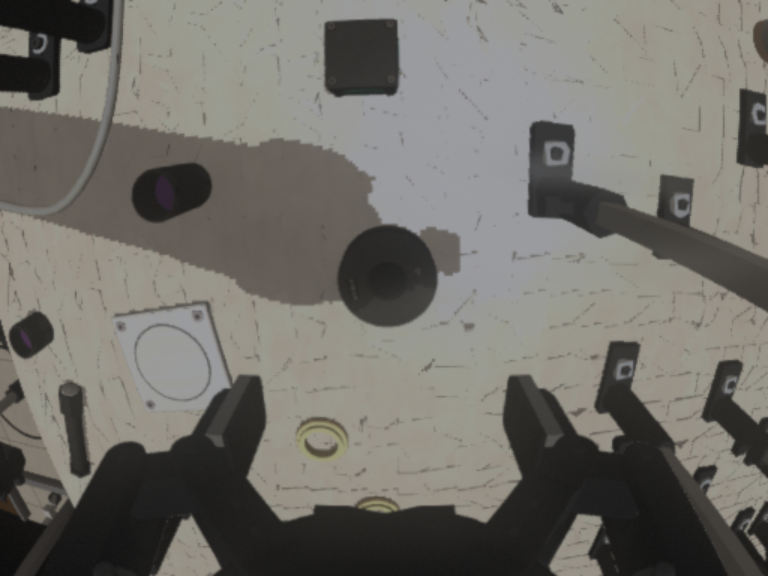

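The hover view (1.5x) shows the head hole at (388,279), the plate circle at (173,362), the ring at (321,438), the tube top at (165,192) and the cube top at (361,55). I'll convert these to positions.

```bash
python3 - <<'E'
from h import *
c=wrist(); 
for k,v in {'head':(388,279,.021),'headtopouter':(388,275,.021),'plate':(173,362.5,.008),'pc1':(114,317,.008),'pc2':(207,302,.008),'ring':(321,435,.009),'longtop':(165,192,.045),'cubeTL':(326,22,.038),'cubeTR':(397,20,.038),'cubeBL':(326,90,.038),'cubeBR':(397,90,.038)}.items(): print(k,np.round(onz(c,(v[0]/1.5,v[1]/1.5),v[2]),4))
print([arm.read_state()['tool_pos'] for _ in range(3)])
E
```

```text
head [ 0.6822 -0.1908  0.021 ]
headtopouter [ 0.6822 -0.1883  0.021 ]
plate [ 0.5254 -0.2584  0.008 ]
pc1 [ 0.4808 -0.2233  0.008 ]
pc2 [ 0.5612 -0.2108  0.008 ]
ring [ 0.6332 -0.3157  0.009 ]
longtop [ 0.5588 -0.132   0.045 ]
cubeTL [ 0.6499 -0.0453  0.038 ]
cubeTR [ 0.6865 -0.0449  0.038 ]
cubeBL [ 0.65   -0.0827  0.038 ]
cubeBR [ 0.6865 -0.0833  0.038 ]
[array([ 0.68049906, -0.19342598,  0.13165878]), array([ 0.68049906, -0.19342598,  0.13165878]), array([ 0.68049906, -0.19342598,  0.13165878])]
```

>>> carry_out([
  [0,0.01,0.9,0,0,0,85],
  [0,0.01,0.9,0,0,0,85],
  [0,0,0.4,0,0,0,85],
  [0,0,0.3,0,0,0,85],
  [0,0,0,0,0,0,85],
])

```text
clock: 1.6
tool_pos: [0.6806, -0.194, 0.0052]
ee_rot: [-2.219, -2.221, 0.001]
contact_force: [-0.6, 0.1, -0.3]
gripper_width: 0.0848
gripper_force: 0.0
```

>>> carry_out([
  [0,0,0,0,0,0,50],
  [0,0,0,0,0,0,50],
  [0,0,0,0,0,0,50],
  [0,0,0,0,0,0,50],
  [0,0,0,0,0,0,50],
])

```text
clock: 2.1
tool_pos: [0.6825, -0.1954, 0.0091]
ee_rot: [2.22, 2.219, 0.003]
contact_force: [-0.7, 0.4, 5.9]
gripper_width: 0.0568
gripper_force: 31.9
```

```bash
python3 - <<'E'
from h import *
c=wrist('w3.png'); s=arm.read_state(); print(s['tool_pos'],s['gripper_width'],s['gripper_force'],s['contact_force'])
for k,p in {'headA':(.681,-.193,.021),'tcp':s['tool_pos']}.items():
    R=cv2.Rodrigues(np.array(c['rvec'],float))[0]; print(k,cv2.fisheye.projectPoints(np.array([[p]],float),np.array(c['rvec'],float).reshape(3,1),np.array(c['tvec'],float).reshape(3,1),np.array(c['K'],float),np.zeros(4))[0].ravel())
cv2.imwrite('pics/w3c.png',cv2.resize(c['pixels'][150:384,100:420,::-1],None,fx=2.4,fy=2.4))
E
```

```text
[ 0.68253266 -0.19545001  0.00914187] 0.05694623987565026 31.91596727054275 [-1.57903057  1.13036962  5.67907099]
headA [253.45344594 261.17063846]
tcp [256.33438862 253.46018618]
```

View pics/w3c.png

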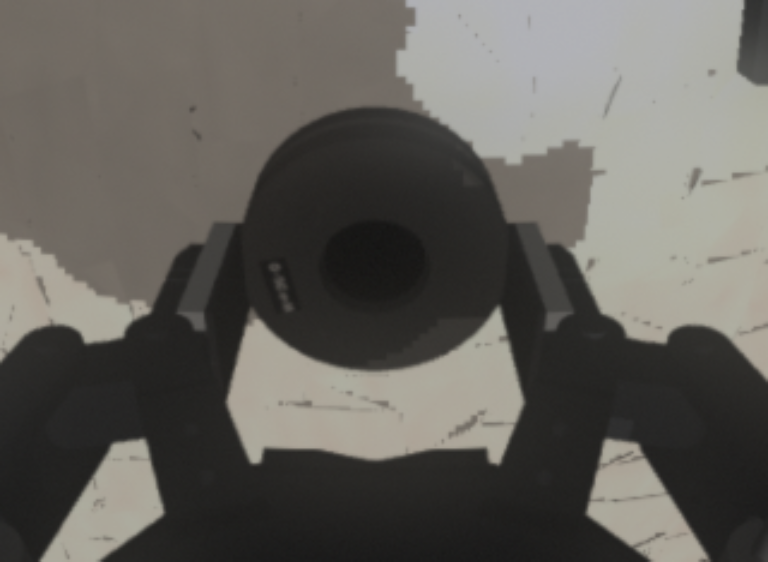

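The crop shows the head held centred: hole at crop (375,262), one pad on each side. A 5.7 N upward force says the fingertips touch the table. I'll lift and carry it over the plate.

>>> carry_out([
  [0,0,-0.6,0,0,0,50],
  [0,0,-1,0,0,0,50],
  [0,0,0,0,0,0,50],
])

```text
clock: 2.45
tool_pos: [0.6864, -0.1966, 0.0951]
ee_rot: [2.213, 2.212, 0.012]
contact_force: [0.7, -1.4, -0.9]
gripper_width: 0.0567
gripper_force: 33.2
```

>>> carry_out([
  [-0.26,-0.64,0,0,0,0,50],
  [-0.26,-0.64,0,0,0,0,50],
  [-0.26,-0.64,0,0,0,0,50],
  [-0.26,-0.64,0,0,0,0,50],
  [-0.26,-0.6,0,0,0,0,50],
])

```text
clock: 2.95
tool_pos: [0.5218, -0.2607, 0.0871]
ee_rot: [2.221, 2.22, 0.001]
contact_force: [-0.4, -0.7, -1.6]
gripper_width: 0.0569
gripper_force: 33.2
```

>>> carry_out([
  [0,0,0,0,0,0,50],
  [0,0,0,0,0,0,50],
  [0,0,0,0,0,0,50],
])

```text
clock: 3.25
tool_pos: [0.5244, -0.2596, 0.0869]
ee_rot: [2.219, 2.221, 0.002]
contact_force: [1.2, -0.3, -2.1]
gripper_width: 0.057
gripper_force: 33.3
```

```bash
python3 - <<'E'
from h import *
s=arm.read_state(); print(s['tool_pos'],s['gripper_width'],s['gripper_force'],s['contact_force'])
c=wrist(); cv2.imwrite('pics/w4c.png',cv2.resize(c['pixels'][100:384,80:440,::-1],None,fx=2.1,fy=2.1))
d=shot('side','s4.png')
cv2.imwrite('pics/w4c.png',np.hstack([cv2.resize(c['pixels'][170:340,140:370,::-1],(508,375)),cv2.resize(d['pixels'][140:260,200:290,::-1],(282,375))]))
E
```

```text
[ 0.52439254 -0.25956364  0.08691612] 0.05696733357289129 33.25070060476719 [ 1.19724829 -0.33450065 -2.05701316]
```

View pics/w4c.png

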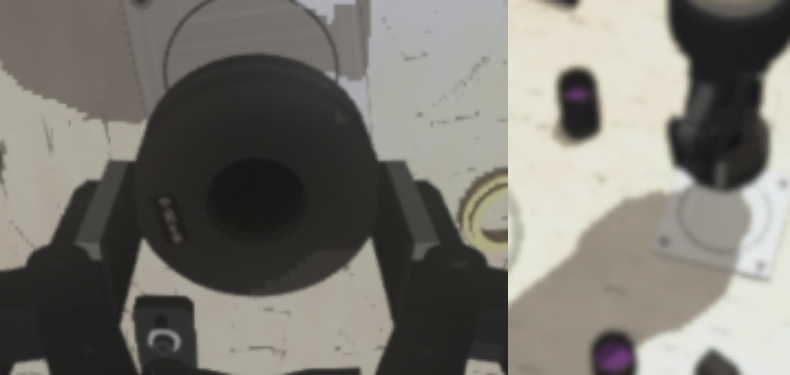

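The head is held level: hole at crop (256,193), scribed circle behind it spanning x 164–338. I'll check the head's offset from the TCP.

```bash
python3 - <<'E'
from h import *
c=wrist(); s=arm.read_state(); print(s['tool_pos'])
print('hole',onz(c,(255.9,257.5),s['tool_pos'][2]+.012))
for p in [(164,68),(338,68),(251,68)]: print('circle',onz(c,(140+p[0]*.4528,170+p[1]*.4533),.008))
d=shot('side');print('side circle',onz(d,(269.3,208.1),.008))
E
```

```text
[ 0.52407216 -0.2592727   0.0863652 ]
hole [ 0.52404186 -0.25461536  0.0983652 ]
circle [ 0.49098115 -0.25793497  0.008     ]
circle [ 0.55370457 -0.25783377  0.008     ]
circle [ 0.52236971 -0.25784679  0.008     ]
side circle [ 0.5230857  -0.26121742  0.008     ]
```

>>> carry_out([
  [-0.08,-0.03,0.6,0,0,0,50],
  [0,0,0.5,0,0,0,50],
  [0,0,0.2,0,0,0,50],
  [0,0,0,0,0,0,50],
  [0,0,0,0,0,0,50],
])

```text
clock: 3.95
tool_pos: [0.5222, -0.264, 0.0218]
ee_rot: [2.221, 2.221, 0.001]
contact_force: [-0.0, -0.1, -1.2]
gripper_width: 0.0571
gripper_force: 33.3
```

>>> carry_out([
  [0,0,0.04,0,0,0,50],
  [0,0,0.02,0,0,0,50],
  [0,0,0,0,0,0,50],
])

```text
clock: 4.25
tool_pos: [0.5218, -0.2642, 0.0189]
ee_rot: [2.221, 2.221, 0.001]
contact_force: [0.2, 0.8, -2.2]
gripper_width: 0.0571
gripper_force: 33.2
```

>>> carry_out([
  [0,0,0.04,0,0,0,50],
  [0,0,0,0,0,0,50],
  [0,0,0,0,0,0,50],
])

```text
clock: 4.55
tool_pos: [0.522, -0.2642, 0.0171]
ee_rot: [2.221, 2.221, 0.001]
contact_force: [-2.8, -0.4, 6.3]
gripper_width: 0.0565
gripper_force: 34.2
```

>>> carry_out([
  [0,0,-0.02,0,0,0,60],
  [0,0,0,0,0,0,70],
  [0,0,0,0,0,0,85],
  [0,0,0,0,0,0,85],
  [0,0,-0.2,0,0,0,85],
])

```text
clock: 5.05
tool_pos: [0.5204, -0.2636, 0.0264]
ee_rot: [-2.22, -2.22, 0.002]
contact_force: [-0.7, -0.8, 1.0]
gripper_width: 0.0851
gripper_force: 0.0
```

>>> carry_out([
  [0,0,-0.6,0,0,0,85],
  [0,0,-0.8,0,0,0,85],
  [0,0,0,0,0,0,85],
])

```text
clock: 5.35
tool_pos: [0.5251, -0.2658, 0.1031]
ee_rot: [2.215, 2.214, 0.006]
contact_force: [-0.5, 0.4, 1.0]
gripper_width: 0.0853
gripper_force: 0.0
```

```bash
python3 - <<'E'
from h import *
c=wrist(); s=arm.read_state(); print(s['tool_pos'],s['contact_force'])
cv2.imwrite('pics/w5c.png',cv2.resize(c['pixels'][130:330,120:380,::-1],None,fx=3,fy=3))
E
```

```text
[ 0.52364699 -0.26503286  0.10083059] [-0.34778423 -0.06102838 -0.63852427]
```

View pics/w5c.png

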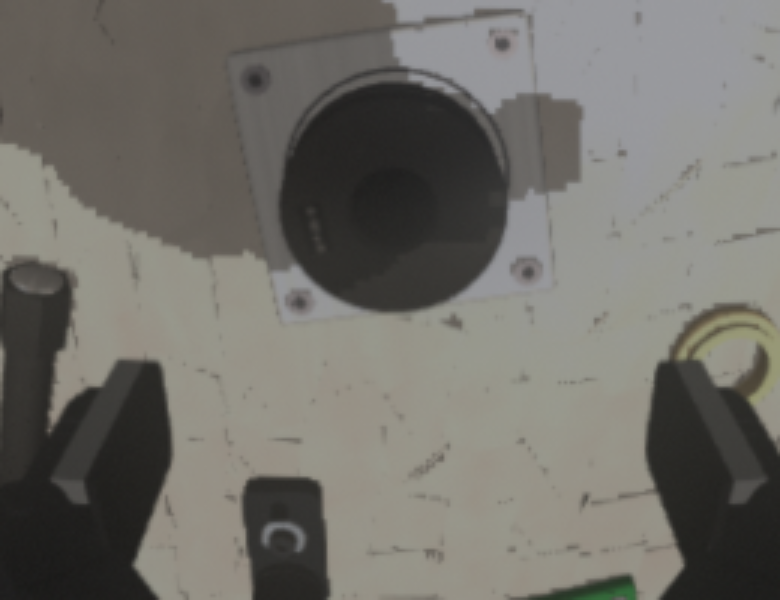

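The head lies flat on the plate: hole at crop (393,205), screws at (256,80), (502,43), (528,271) and (300,301). I'll check the centring.

```bash
python3 - <<'E'
from h import *
c=wrist(); P=lambda u,v,z: onz(c,(120+u/3,130+v/3),z)
S=[P(*p,.009) for p in [(256,80),(502,43),(528,271),(300,301)]]
print('plate',np.mean(S,0),'head hole',P(393,205,.029),'l/r',P(280,198,.029),P(508,195,.029),'bot',P(395,312,.029))
print(S)
E
```

```text
plate [ 0.52080678 -0.25887074  0.009     ] head hole [ 0.52007486 -0.25925451  0.029     ] l/r [ 0.49116233 -0.25731232  0.029     ] [ 0.54941787 -0.25661151  0.029     ] bot [ 0.52042315 -0.28985869  0.029     ]
[array([ 0.48310139, -0.23077235,  0.009     ]), array([ 0.54896443, -0.22093877,  0.009     ]), array([ 0.55874064, -0.28714725,  0.009     ]), array([ 0.49242067, -0.29662461,  0.009     ])]
```

Centred within 1 mm. Now the cube, at about (0.668,-0.064).

>>> carry_out([
  [0.6,0.7,-0.4,0,0,0,85],
  [0.85,0.6,0,0,0,0,85],
  [0.85,0.6,0,0,0,0,85],
  [0.85,0.5,0,0,0,0,85],
  [0.85,0.5,0,0,0,0,85],
])

```text
clock: 5.95
tool_pos: [0.6639, -0.0657, 0.1158]
ee_rot: [-2.221, -2.22, 0.003]
contact_force: [0.4, -0.5, -0.1]
gripper_width: 0.0849
gripper_force: 0.0
```

>>> carry_out([
  [0,0,0,0,0,0,85],
  [0,0,0,0,0,0,85],
])

```text
clock: 6.15
tool_pos: [0.6634, -0.0654, 0.1155]
ee_rot: [-2.216, -2.224, 0.003]
contact_force: [-0.1, -0.6, -0.7]
gripper_width: 0.0848
gripper_force: 0.0
```

```bash
python3 - <<'E'
from h import *
c=wrist(); s=arm.read_state(); print(s['tool_pos'],s['joints'])
cv2.imwrite('pics/w6c.png',cv2.resize(c['pixels'][130:330,120:380,::-1],None,fx=3,fy=3))
E
```

```text
[ 0.6629425  -0.06779202  0.11576621] [ 4.88798582e-02  6.19210654e-01  3.41533484e-03  1.64233024e+00
 -1.48227825e-03  8.82737620e-01  5.29266352e-02]
```

View pics/w6c.png

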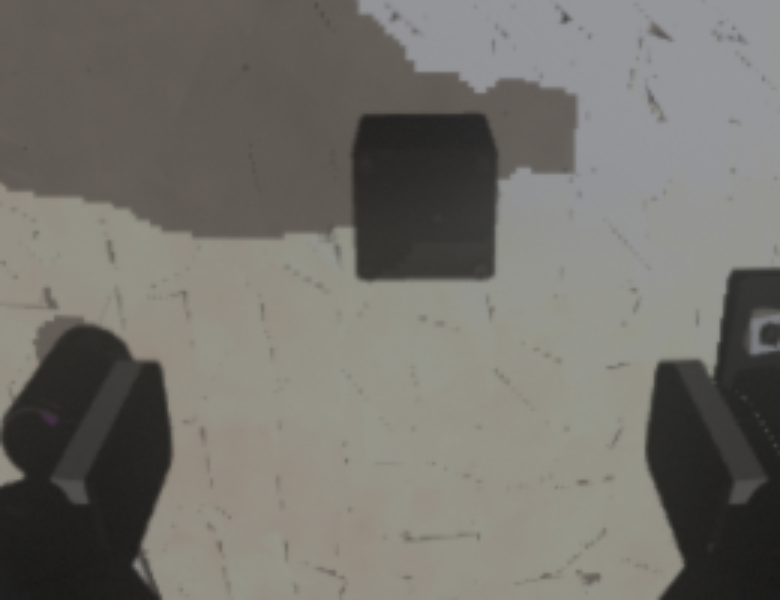

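The cube is square to the gripper; its top face spans crop x 354–497, y 155–280, centre (425,216).

```bash
python3 - <<'E'
from h import *
c=wrist(); P=lambda u,v,z: onz(c,(120+u/3,130+v/3),z)
S=[P(*p,.038) for p in [(354,155),(497,155),(357,280),(494,280)]]
print(np.mean(S,0),S, arm.read_state()['tool_pos'])
E
```

```text
[ 0.66721103 -0.06804793  0.038     ] [array([ 0.64864822, -0.05036365,  0.038     ]), array([ 0.68550425, -0.05028831,  0.038     ]), array([ 0.64873965, -0.08577887,  0.038     ]), array([ 0.685952  , -0.08576089,  0.038     ])] [ 0.66282562 -0.06909915  0.11610621]
```

>>> carry_out([
  [0,0.08,0.8,0,0,0,85],
  [0,0,0.7,0,0,0,85],
  [0,0,0.36,0,0,0,85],
  [0,0,0,0,0,0,85],
])

```text
clock: 6.65
tool_pos: [0.6651, -0.0691, 0.0211]
ee_rot: [-2.221, -2.216, 0.007]
contact_force: [-0.6, -0.2, 1.2]
gripper_width: 0.0852
gripper_force: 0.0
```

>>> carry_out([
  [0,0,0,0,0,0,30],
  [0,0,0,0,0,0,30],
  [0,0,0,0,0,0,30],
  [0,0,0,0,0,0,30],
  [0,0,0,0,0,0,30],
])

```text
clock: 7.15
tool_pos: [0.6691, -0.0676, 0.0261]
ee_rot: [2.22, 2.22, 0.003]
contact_force: [-1.4, 0.2, 6.1]
gripper_width: 0.0372
gripper_force: 31.7
```

>>> carry_out([
  [0,0,0,0,0,0,30],
  [0,0,0,0,0,0,30],
])

```text
clock: 7.35
tool_pos: [0.6691, -0.0677, 0.0261]
ee_rot: [2.22, 2.22, 0.002]
contact_force: [-0.4, -0.5, 6.9]
gripper_width: 0.0371
gripper_force: 31.7
```

>>> carry_out([
  [0,0,-0.8,0,0,0,30],
  [0,0,-1,0,0,0,30],
  [-0.4,0,-0.1,0,0,0,30],
  [0,0,0,0,0,0,30],
])

```text
clock: 7.75
tool_pos: [0.6691, -0.0912, 0.1219]
ee_rot: [2.222, 2.214, 0.002]
contact_force: [-0.8, -0.5, -2.2]
gripper_width: 0.0375
gripper_force: 31.1
```

>>> carry_out([
  [-0.7,-0.6,0,0,0,0,30],
  [-0.7,-0.6,0,0,0,0,30],
  [-0.7,-0.6,0,0,0,0,30],
  [-0.7,-0.6,0,0,0,0,30],
  [-0.6,-0.56,0,0,0,0,30],
])

```text
clock: 8.25
tool_pos: [0.5172, -0.2583, 0.1176]
ee_rot: [-2.221, -2.218, 0.002]
contact_force: [1.0, -0.9, -2.3]
gripper_width: 0.0373
gripper_force: 31.1
```

>>> carry_out([
  [0,0,0,0,0,0,30],
  [0,0,0,0,0,0,30],
  [0,0,0,0,0,0,30],
])

```text
clock: 8.55
tool_pos: [0.5204, -0.2557, 0.1183]
ee_rot: [-2.218, -2.222, -0.001]
contact_force: [0.3, -0.2, -1.9]
gripper_width: 0.0374
gripper_force: 31.2
```

```bash
python3 - <<'E'
from h import *
c=wrist(); s=arm.read_state(); print(s['tool_pos'],s['gripper_width'],s['contact_force'])
cv2.imwrite('pics/w7c.png',cv2.resize(c['pixels'][130:330,120:380,::-1],None,fx=3,fy=3))
E
```

```text
[ 0.52073221 -0.25546613  0.11853296] 0.0370113643852618 [ 0.44186615  0.79463133 -1.15625673]
```

View pics/w7c.png

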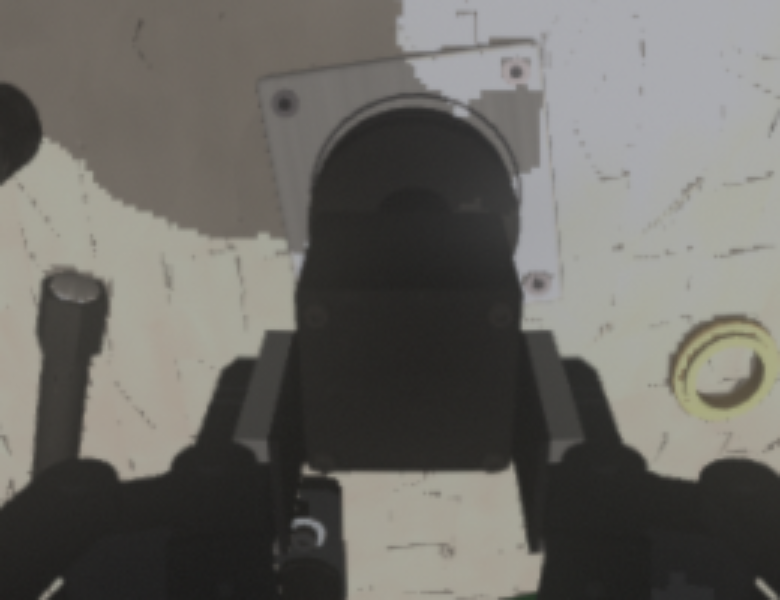

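The cube is held square above the head: its top spans crop x 297–521, y 290–470. The head's edges are at x 309 and 520.

```bash
python3 - <<'E'
from h import *
c=wrist(); P=lambda u,v,z: onz(c,(120+u/3,130+v/3),z)
z=arm.read_state()['tool_pos'][2]+.012
S=[P(*p,z) for p in [(297,290),(521,292),(298,470),(514,470)]]
print('cube',np.mean(S,0),np.round(S,4)); print('head',P(309,200,.029),P(520,200,.029),'top',P(414,107,.029)); print(arm.read_state()['tool_pos'])
E
```

```text
cube [ 0.52045845 -0.25161007  0.13063584] [[ 0.5026 -0.2334  0.1306]
 [ 0.5388 -0.2337  0.1306]
 [ 0.5008 -0.2698  0.1306]
 [ 0.5397 -0.2696  0.1306]]
head [ 0.49313635 -0.25453873  0.029     ] [ 0.55155488 -0.25436791  0.029     ] top [ 0.52205476 -0.2280965   0.029     ]
[ 0.5207858  -0.25558079  0.11863584]
```

>>> carry_out([
  [-0.13,0.04,0.5,0,0,0,30],
  [0,0,0.4,0,0,0,30],
  [0,0,0.24,0,0,0,30],
  [0,0,0,0,0,0,30],
  [0,0,0,0,0,0,30],
])

```text
clock: 9.15
tool_pos: [0.5226, -0.2634, 0.0624]
ee_rot: [2.22, 2.222, 0.0]
contact_force: [-0.2, -1.1, -0.7]
gripper_width: 0.0369
gripper_force: 31.2
```

>>> carry_out([
  [0,0,0.04,0,0,0,30],
  [0,0,0,0,0,0,30],
  [0,0,0,0,0,0,30],
])

```text
clock: 9.45
tool_pos: [0.5223, -0.2641, 0.0609]
ee_rot: [2.221, 2.221, 0.001]
contact_force: [0.7, -0.3, -1.8]
gripper_width: 0.037
gripper_force: 31.2
```

>>> carry_out([
  [0,0,0.08,0,0,0,30],
  [0,0,0,0,0,0,30],
  [0,0,0,0,0,0,30],
])

```text
clock: 9.75
tool_pos: [0.5219, -0.264, 0.0561]
ee_rot: [-2.221, -2.221, 0.0]
contact_force: [0.7, 0.1, -0.8]
gripper_width: 0.0371
gripper_force: 31.2
```

>>> carry_out([
  [0,0,0.04,0,0,0,30],
  [0,0,0,0,0,0,30],
  [0,0,0,0,0,0,30],
])

```text
clock: 10.05
tool_pos: [0.5222, -0.2641, 0.0551]
ee_rot: [2.221, 2.221, 0.0]
contact_force: [-1.7, 1.6, 5.3]
gripper_width: 0.0367
gripper_force: 32.0
```

>>> carry_out([
  [0,0,-0.02,0,0,0,45],
  [0,0,0,0,0,0,60],
  [0,0,0,0,0,0,85],
  [0,0,0,0,0,0,85],
  [0,0,-0.2,0,0,0,85],
])

```text
clock: 10.55
tool_pos: [0.521, -0.2635, 0.0643]
ee_rot: [-2.22, -2.22, 0.002]
contact_force: [0.3, 0.7, 0.9]
gripper_width: 0.085
gripper_force: 0.0
```

>>> carry_out([
  [0,0,-0.8,0,0,0,85],
  [0,0,-0.9,0,0,0,85],
  [0,0,0,0,0,0,85],
])

```text
clock: 10.85
tool_pos: [0.5259, -0.2659, 0.1571]
ee_rot: [2.214, 2.213, 0.007]
contact_force: [0.2, -0.1, -0.3]
gripper_width: 0.0854
gripper_force: 0.0
```

```bash
python3 - <<'E'
from h import *
c=wrist(); s=arm.read_state(); print(s['tool_pos'],s['contact_force'])
cv2.imwrite('pics/w8c.png',cv2.resize(c['pixels'][130:330,120:380,::-1],None,fx=3,fy=3))
E
```

```text
[ 0.52428342 -0.26505025  0.15430193] [ 0.45109982  0.80516816 -0.72582887]
```

View pics/w8c.png

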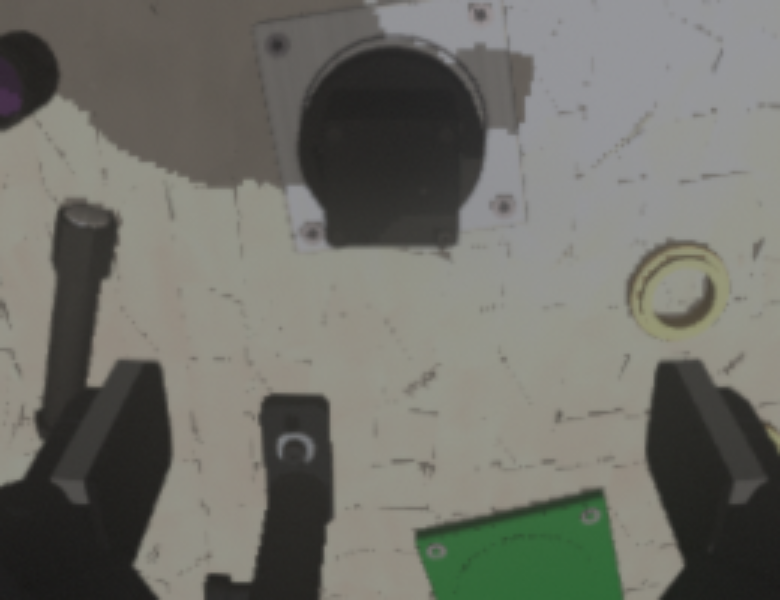

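The cube sits on the head, with its top spanning crop x 327–460 and its lower edge at y 246. The ring is at (678,290). From here I'll measure by mask.

```bash
cat >> h.py <<'E'
def ring(c):
    hsv=cv2.cvtColor(c['pixels'],cv2.COLOR_RGB2HSV); m=cv2.inRange(hsv,(20,55,60),(36,255,255))
    out=[]
    for k in cv2.findContours(m,cv2.RETR_EXTERNAL,cv2.CHAIN_APPROX_NONE)[0]:
        if cv2.contourArea(k)>60: out.append((cv2.fitEllipse(k),cv2.contourArea(k)))
    return out
E
python3 - <<'E'
from h import *
c=wrist(); P=lambda u,v,z: onz(c,(120+u/3,130+v/3),z)
print('cube L/R/bot',P(327,190,.067),P(460,190,.067),P(394,246,.067)); print('head',P(298,140,.029),P(486,140,.029),P(392,46,.029))
for e,a in ring(c): print('ring',np.round(e[0],1),np.round(e[1],1),a,np.round(onz(c,e[0],.004),4))
d=shot('side')
for e,a in ring(d): print('side ring',np.round(e[0],1),a,np.round(onz(d,e[0],.004),4))
print(arm.read_state()['tool_pos'])
E
```

```text
cube L/R/bot [ 0.50269061 -0.26068601  0.067     ] [ 0.53891826 -0.26077146  0.067     ] [ 0.52086445 -0.27725726  0.067     ]
head [ 0.49066209 -0.25747721  0.029     ] [ 0.54939006 -0.25763071  0.029     ] [ 0.52019128 -0.22793414  0.029     ]
ring [350.1 236.2] [11.6 23.9] 100.5 [ 0.6333 -0.3354  0.004 ]
side ring [314.1 181. ] 182.0 [ 0.6316 -0.3254  0.004 ]
side ring [357.2 180.3] 67.0 [ 0.6724 -0.414   0.004 ]
[ 0.52188186 -0.26393364  0.15068958]
```

>>> carry_out([
  [-0.3,0.6,0,0,0,0,85],
  [-0.3,0.6,0,0,0,0,85],
  [-0.3,0.5,0.2,0,0,0,85],
  [-0.3,0.5,0.4,0,0,0,85],
  [0,0,0.5,0,0,0,85],
])

```text
clock: 11.5
tool_pos: [0.6343, -0.3257, 0.0935]
ee_rot: [2.22, 2.219, 0.0]
contact_force: [-0.5, -0.3, -0.3]
gripper_width: 0.0853
gripper_force: 0.0
```

>>> carry_out([
  [0,0,0,0,0,0,85],
  [0,0,0,0,0,0,85],
  [0,0,0,0,0,0,85],
])

```text
clock: 11.8
tool_pos: [0.6321, -0.3239, 0.0962]
ee_rot: [2.221, 2.221, 0.001]
contact_force: [-0.4, 0.8, 0.8]
gripper_width: 0.085
gripper_force: 0.0
```

```bash
python3 - <<'E'
from h import *
c=wrist('w9.png'); print(arm.read_state()['tool_pos'])
im=c['pixels'].copy().astype(int)
for e,a in ring(c): print('ring',np.round(e[0],1),np.round(e[1],1),a,np.round(onz(c,e[0],.006),4))
for th in (20,30,40,50):
    hsv=cv2.cvtColor(c['pixels'],cv2.COLOR_RGB2HSV); m=cv2.inRange(hsv,(20,th+30,60),(36,255,255))[140:340,150:360]
    m=cv2.morphologyEx(m,cv2.MORPH_CLOSE,np.ones((5,5)))
    n,l,st,ce=cv2.connectedComponentsWithStats(m); print(th,[(s[:5]+[150,140,0,0,0]).tolist() for s in st[1:] if s[4]>100])
E
```

```text
[ 0.63238389 -0.32410382  0.09667896]
ring [296.9 279. ] [32.4 40.3] 1018.5 [ 0.6711 -0.407   0.006 ]
20 [[237, 200, 41, 21, 232], [277, 262, 41, 35, 807]]
30 [[277, 262, 40, 33, 584]]
40 [[278, 263, 36, 17, 151]]
50 []
```

```bash
python3 - <<'E'
from h import *
im=cv2.imread('pics/w9.png')[180:300,190:330]; cv2.imwrite('pics/w9c.png',cv2.resize(im,None,fx=5,fy=5,interpolation=cv2.INTER_CUBIC))
E
```

```text
(no output)
```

View pics/w9c.png

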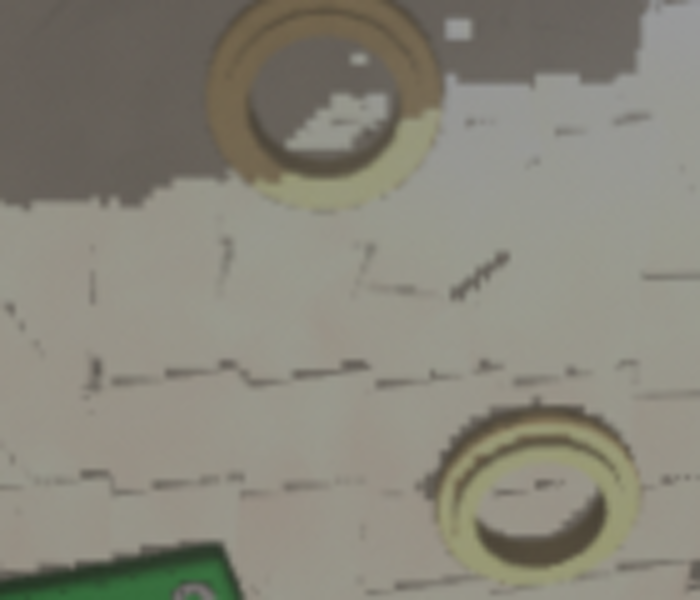

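The ring is at crop x 208–442, bottom y 212, giving a centre near pixel (255,200.5); the other ring is at the lower right.

```bash
python3 - <<'E'
from h import *
c=wrist()
for v in [(255,200.5),(231.6,200),(278.4,200),(255,222.4)]: print(np.round(onz(c,v,.004),4))
print(arm.read_state()['tool_pos'])
E
```

```text
[ 0.6316 -0.3278  0.004 ]
[ 0.6118 -0.3274  0.004 ]
[ 0.6513 -0.3274  0.004 ]
[ 0.6315 -0.3481  0.004 ]
[ 0.63250965 -0.32416481  0.09690646]
```

>>> carry_out([
  [-0.08,-0.02,0.5,0,0,0,50],
  [0,0,0.5,0,0,0,50],
  [0,0,0.3,0,0,0,50],
  [0,0,0,0,0,0,50],
  [0,0,0,0,0,0,50],
])

```text
clock: 12.4
tool_pos: [0.6315, -0.3281, 0.0311]
ee_rot: [2.221, 2.221, 0.001]
contact_force: [1.0, -0.6, 0.6]
gripper_width: 0.0503
gripper_force: 0.0
```

>>> carry_out([
  [0,0,0.1,0,0,0,50],
  [0,0,0.1,0,0,0,50],
  [0,0,0,0,0,0,50],
  [0,0,0,0,0,0,50],
])

```text
clock: 12.8
tool_pos: [0.631, -0.328, 0.0203]
ee_rot: [2.222, 2.221, -0.0]
contact_force: [0.3, 0.3, 0.2]
gripper_width: 0.0499
gripper_force: 0.0
```

>>> carry_out([
  [0,0,0.1,0,0,0,50],
  [0,0,0.1,0,0,0,50],
  [0,0,0,0,0,0,50],
  [0,0,0,0,0,0,50],
])

```text
clock: 13.2
tool_pos: [0.6307, -0.3279, 0.0098]
ee_rot: [-2.221, -2.221, 0.0]
contact_force: [0.2, -0.6, 0.6]
gripper_width: 0.0501
gripper_force: 0.0
```

>>> carry_out([
  [0,0,0.06,0,0,0,50],
  [0,0,0,0,0,0,50],
  [0,0,0,0,0,0,50],
])

```text
clock: 13.5
tool_pos: [0.6309, -0.328, 0.0071]
ee_rot: [-2.222, -2.221, 0.0]
contact_force: [0.5, -0.1, -0.1]
gripper_width: 0.05
gripper_force: 0.0
```

```bash
python3 - <<'E'
from h import *
c=wrist('w10.png'); s=arm.read_state(); print(s['tool_pos'],s['contact_force'])
cv2.imwrite('pics/w10c.png',cv2.resize(c['pixels'][200:310,180:330,::-1],None,fx=5,fy=5,interpolation=cv2.INTER_CUBIC))
hsv=cv2.cvtColor(c['pixels'],cv2.COLOR_RGB2HSV)
print(hsv[225:275:6,256].tolist()); 
for r in (245,250,255,260): print(r,c['pixels'][r,215:300:3].sum(1).tolist())
E
```

```text
[ 0.63103402 -0.32804202  0.00726149] [ 0.51571544 -0.58354089 -0.54804635]
[[19, 81, 101], [17, 63, 106], [18, 33, 99], [16, 33, 99], [16, 33, 100], [17, 36, 100], [15, 35, 101], [18, 80, 80], [18, 86, 116]]
245 [279, 278, 269, 289, 289, 291, 283, 281, 281, 281, 280, 283, 281, 279, 278, 275, 275, 275, 275, 280, 280, 271, 291, 293, 298, 289, 284, 286, 285]
250 [281, 276, 272, 286, 292, 286, 212, 274, 278, 279, 278, 281, 284, 279, 278, 275, 275, 274, 276, 278, 281, 190, 293, 292, 293, 284, 283, 284, 281]
255 [277, 275, 262, 291, 288, 287, 257, 173, 269, 278, 278, 279, 281, 281, 282, 281, 279, 277, 232, 275, 192, 200, 291, 295, 287, 269, 284, 284, 287]
260 [275, 281, 278, 279, 291, 289, 291, 202, 180, 184, 251, 275, 280, 281, 283, 279, 281, 267, 205, 197, 198, 279, 287, 290, 281, 291, 405, 410, 417]
```

>>> carry_out([
  [0,0,0.06,0,0,0,50],
  [0,0,0,0,0,0,50],
  [0,0,0,0,0,0,50],
])

```text
clock: 13.85
tool_pos: [0.6309, -0.3279, 0.004]
ee_rot: [-2.221, -2.221, 0.0]
contact_force: [-0.1, -0.2, -0.4]
gripper_width: 0.0502
gripper_force: 0.0
```

>>> carry_out([
  [0,0,0.05,0,0,0,48],
  [0,0,0,0,0,0,48],
  [0,0,0,0,0,0,48],
])

```text
clock: 14.15
tool_pos: [0.6309, -0.328, 0.0016]
ee_rot: [-2.221, -2.221, 0.0]
contact_force: [0.7, -0.4, -0.4]
gripper_width: 0.0483
gripper_force: 0.0
```

```bash
python3 - <<'E'
from h import *
s=arm.read_state(); print(s['tool_pos'],s['contact_force'])
c=wrist(); g=c['pixels'].sum(2)
for r in (230,235,240,265,270,275): print(r,g[r,200:312:4].tolist())
E
```

```text
[ 0.63092116 -0.32795068  0.00155488] [ 0.65893527 -0.39437883 -0.4222418 ]
230 [281, 281, 281, 280, 278, 281, 280, 216, 279, 287, 270, 213, 242, 262, 269, 264, 241, 211, 271, 291, 284, 214, 282, 283, 285, 275, 279, 286]
235 [283, 280, 281, 278, 279, 278, 222, 287, 281, 224, 284, 289, 285, 285, 280, 286, 286, 290, 287, 221, 288, 293, 212, 285, 286, 283, 284, 286]
240 [269, 270, 269, 278, 279, 270, 287, 282, 274, 284, 281, 282, 281, 281, 278, 277, 277, 276, 285, 285, 270, 287, 292, 281, 285, 283, 277, 274]
265 [106, 93, 96, 113, 275, 278, 287, 286, 292, 173, 178, 243, 279, 281, 281, 281, 281, 217, 194, 197, 283, 285, 282, 286, 311, 122, 103, 105]
270 [94, 90, 87, 116, 275, 277, 282, 287, 286, 289, 188, 189, 195, 200, 204, 201, 200, 204, 204, 286, 292, 296, 442, 445, 445, 114, 108, 107]
275 [89, 89, 93, 142, 278, 278, 278, 277, 273, 284, 286, 278, 220, 210, 207, 210, 228, 285, 287, 293, 399, 440, 440, 441, 445, 135, 108, 101]
```

>>> carry_out([
  [0,0,0.04,0,0,0,48],
  [0,0,0,0,0,0,48],
  [0,0,0,0,0,0,48],
])

```text
clock: 14.5
tool_pos: [0.6309, -0.328, -0.0004]
ee_rot: [-2.221, -2.221, 0.0]
contact_force: [-0.3, -0.3, 0.1]
gripper_width: 0.0481
gripper_force: 0.0
```

>>> carry_out([
  [0,0,0.03,0,0,0,46],
  [0,0,0,0,0,0,46],
  [0,0,0,0,0,0,46],
])

```text
clock: 14.8
tool_pos: [0.6309, -0.328, -0.0019]
ee_rot: [-2.221, -2.221, 0.0]
contact_force: [0.1, -0.1, -0.4]
gripper_width: 0.046
gripper_force: 0.0
```

>>> carry_out([
  [0,0,0.02,0,0,0,42],
  [0,0,0,0,0,0,36],
  [0,0,0,0,0,0,34],
  [0,0,0,0,0,0,30],
  [0,0,0,0,0,0,30],
], squeeze=25)

```text
clock: 15.3
tool_pos: [0.6319, -0.3285, -0.001]
ee_rot: [2.22, 2.22, 0.001]
contact_force: [-1.4, 0.6, 6.5]
gripper_width: 0.0374
gripper_force: 28.5
```

>>> carry_out([
  [0,0,-0.2,0,0,0,30],
  [0,0,-0.6,0,0,0,30],
  [0,0,-0.8,0,0,0,30],
  [0,0,-0.8,0,0,0,30],
  [0,0,0,0,0,0,30],
])

```text
clock: 15.8
tool_pos: [0.6348, -0.33, 0.1249]
ee_rot: [2.214, 2.213, 0.007]
contact_force: [0.4, -0.5, 0.5]
gripper_width: 0.038
gripper_force: 25.3
```

>>> carry_out([
  [0.3,-0.5,0,0,0,0,30],
  [0.3,-0.5,0,0,0,0,30],
  [0.3,-0.6,0,0,0,0,30],
  [0.3,-0.6,0,0,0,0,30],
  [0,0,0,0,0,0,30],
])

```text
clock: 16.3
tool_pos: [0.5165, -0.2659, 0.1166]
ee_rot: [-2.218, -2.218, 0.003]
contact_force: [-0.0, -0.5, 0.0]
gripper_width: 0.0379
gripper_force: 25.3
```

>>> carry_out([
  [0,0,0,0,0,0,30],
  [0,0,0,0,0,0,30],
  [0,0,0,0,0,0,30],
])

```text
clock: 16.6
tool_pos: [0.5219, -0.2684, 0.1172]
ee_rot: [2.221, 2.221, 0.0]
contact_force: [-0.5, -0.0, 0.2]
gripper_width: 0.0378
gripper_force: 25.3
```

```bash
python3 - <<'E'
from h import *
c=wrist('w11.png'); s=arm.read_state(); print(s['tool_pos'],s['contact_force'],s['gripper_width'])
hsv=cv2.cvtColor(c['pixels'],cv2.COLOR_RGB2HSV)
# ring in hand: colour statistics of the region round the TCP
m=cv2.inRange(hsv,(12,50,60),(38,255,255)); m[:, :200]=0; m[:,310:]=0
ys,xs=np.where(m>0); print(len(xs),xs.min(),xs.max(),ys.min(),ys.max())
n,l,st,ce=cv2.connectedComponentsWithStats(m); print([s.tolist() for s in st[1:] if s[4]>40])
cv2.imwrite('pics/w11c.png',cv2.resize(c['pixels'][130:310,150:360,::-1],None,fx=3.3,fy=3.3,interpolation=cv2.INTER_CUBIC))
E
```

```text
[ 0.52174525 -0.26835217  0.11705338] [-0.33049583 -0.38374312 -0.5213122 ] 0.03784786853972812
2794 220 292 219 285
[[220, 219, 73, 67, 2794]]
```

```bash
python3 - <<'E'
from h import *
c=wrist(); s=arm.read_state(); z=s['tool_pos'][2]+.0035
print(s['tool_pos'],[np.round(onz(c,p,z),4) for p in [(256.5,219),(256.5,285.5),(220,250),(292.5,250)]])
E
```

```text
[ 0.52154195 -0.26827535  0.1169755 ] [array([ 0.5218, -0.246 ,  0.1205]), array([ 0.5219, -0.288 ,  0.1205]), array([ 0.5022, -0.2644,  0.1205]), array([ 0.5412, -0.2644,  0.1205])]
```

View pics/w11c.png

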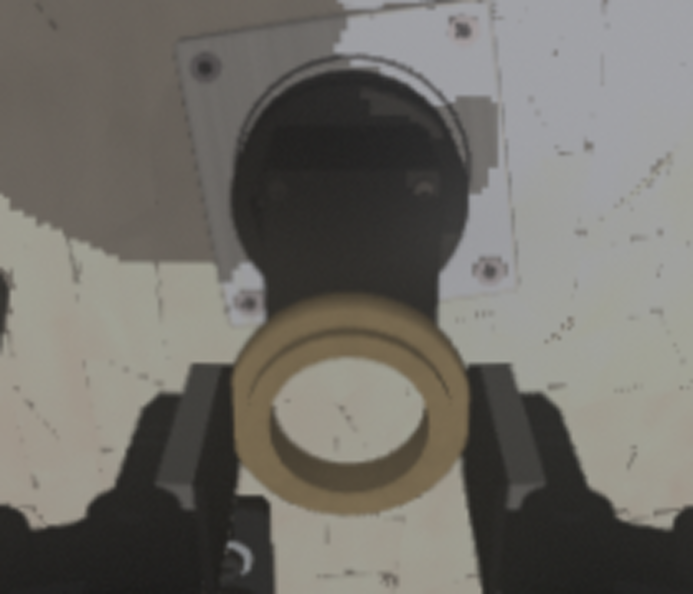

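The ring is held level. The cube's two near screws are at crop (277,186) and (424,186), with the cube-top edge at y≈172.

```bash
python3 - <<'E'
from h import *
c=wrist(); P=lambda u,v,z: np.round(onz(c,(150+u/3.3,130+v/3.3),z),4)
print(P(277,186,.069),P(424,186,.069),'edge',P(350,172,.067),'headtop',P(350,68,.029),'cube L/R',P(264,240,.067),P(438,240,.067)); print(arm.read_state()['tool_pos'])
E
```

```text
[ 0.5066 -0.245   0.069 ] [ 0.5365 -0.245   0.069 ] edge [ 0.5214 -0.2427  0.067 ] headtop [ 0.5215 -0.2284  0.029 ] cube L/R [ 0.5034 -0.2576  0.067 ] [ 0.5399 -0.2575  0.067 ]
[ 0.5214139  -0.26817595  0.11696165]
```

>>> carry_out([
  [0.14,0,0.4,0,0,0,30],
  [0,0,0.3,0,0,0,30],
  [0,0,0.2,0,0,0,30],
  [0,0,0,0,0,0,30],
  [0,0,0,0,0,0,30],
])

```text
clock: 17.25
tool_pos: [0.521, -0.2614, 0.0721]
ee_rot: [-2.222, -2.221, 0.0]
contact_force: [-0.2, 0.7, -0.5]
gripper_width: 0.0379
gripper_force: 25.3
```

>>> carry_out([
  [0,0,0.04,0,0,0,30],
  [0,0,0,0,0,0,30],
  [0,0,0,0,0,0,30],
])

```text
clock: 17.55
tool_pos: [0.5212, -0.2612, 0.0706]
ee_rot: [2.221, 2.221, 0.0]
contact_force: [0.2, 0.3, 0.0]
gripper_width: 0.0375
gripper_force: 25.3
```

>>> carry_out([
  [0,0,0.05,0,0,0,30],
  [0,0,0,0,0,0,30],
  [0,0,0,0,0,0,30],
])

```text
clock: 17.85
tool_pos: [0.521, -0.261, 0.0677]
ee_rot: [-2.222, -2.221, 0.0]
contact_force: [-0.6, -0.4, -0.6]
gripper_width: 0.0376
gripper_force: 25.3
```

>>> carry_out([
  [0,0,0.03,0,0,0,30],
  [0,0,0,0,0,0,30],
  [0,0,0,0,0,0,30],
])

```text
clock: 18.15
tool_pos: [0.521, -0.261, 0.0661]
ee_rot: [-2.221, -2.221, 0.0]
contact_force: [-0.1, -0.1, -0.3]
gripper_width: 0.0373
gripper_force: 25.3
```

>>> carry_out([
  [0,0,0.03,0,0,0,30],
  [0,0,0,0,0,0,30],
  [0,0,0,0,0,0,30],
])

```text
clock: 18.45
tool_pos: [0.5211, -0.2611, 0.0659]
ee_rot: [2.221, 2.221, 0.0]
contact_force: [-1.5, 1.0, 8.8]
gripper_width: 0.0378
gripper_force: 27.1
```

>>> carry_out([
  [0,0,-0.02,0,0,0,42],
  [0,0,0,0,0,0,55],
  [0,0,0,0,0,0,70],
  [0,0,0,0,0,0,70],
  [0,0,-0.2,0,0,0,85],
])

```text
clock: 18.95
tool_pos: [0.5199, -0.2605, 0.0747]
ee_rot: [-2.219, -2.219, 0.002]
contact_force: [-1.0, 0.0, -0.5]
gripper_width: 0.0822
gripper_force: 0.0
```

>>> carry_out([
  [0,0,-0.6,0,0,0,85],
  [0,0,-0.8,0,0,0,85],
  [0,0,0,0,0,0,85],
  [0,0,0,0,0,0,85],
])

```text
clock: 19.35
tool_pos: [0.5217, -0.2613, 0.1474]
ee_rot: [2.22, 2.219, 0.002]
contact_force: [0.5, -0.9, -0.2]
gripper_width: 0.0849
gripper_force: 0.0
```

```bash
cat >> h.py <<'E'
def ringblob(c,z,x0=200,x1=320,y0=130,y1=320):
    hsv=cv2.cvtColor(c['pixels'],cv2.COLOR_RGB2HSV); m=cv2.inRange(hsv,(12,50,60),(38,255,255)); k=np.zeros_like(m); k[y0:y1,x0:x1]=m[y0:y1,x0:x1]
    n,l,st,ce=cv2.connectedComponentsWithStats(k)
    for s in st[1:]:
        if s[4]>150:
            x,y,w,h,a=[int(i) for i in s]; e=[onz(c,p,z) for p in [(x-.5,y+h/2),(x+w-.5,y+h/2),(x+w/2,y-.5),(x+w/2,y+h-.5)]]
            print([x,y,w,h,a],'centre',np.round([(e[0][0]+e[1][0])/2,(e[2][1]+e[3][1])/2],4),'size',np.round([e[1][0]-e[0][0],e[2][1]-e[3][1]],4))
E
python3 - <<'E'
from h import *
c=wrist('w12.png'); s=arm.read_state(); print(s['tool_pos'],s['contact_force'])
ringblob(c,.0705)
d=shot('side','s12.png'); ringblob(d,.0705,230,330,150,230)
g=cv2.cvtColor(c['pixels'],cv2.COLOR_RGB2GRAY)
E
```

```text
[ 0.52085544 -0.2608992   0.14602005] [-1.317416    0.92885889  0.04173673]
[229, 176, 52, 48, 1228] centre [ 0.5206 -0.2589] size [0.0409 0.0403]
[259, 184, 21, 19, 254] centre [ 0.52   -0.2607] size [0.0172 0.0179]
```

The ring is flat at (0.5206,-0.259), on the cube's centre. For the tube, near the camera head, I'll turn the tool 45° to keep the wrist camera clear, and locate the tube by its dark blob.

>>> carry_out([
  [0,0,-0.2,0,0,0.98,85],
  [0,0,0,0,0,0.98,85],
  [0,0,0,0,0,0.98,85],
  [0,0,0,0,0,0.98,85],
])

```text
clock: 19.85
tool_pos: [0.5201, -0.2606, 0.1543]
ee_rot: [-2.613, -1.74, 0.002]
contact_force: [0.3, 0.4, 0.4]
gripper_width: 0.0851
gripper_force: 0.0
```

>>> carry_out([
  [0,0,0,0,0,0.98,85],
  [0,0,0,0,0,0.98,85],
  [0,0,0,0,0,0.98,85],
  [0,0,0,0,0,0.98,85],
  [0,0,0,0,0,0,85],
])

```text
clock: 20.35
tool_pos: [0.5202, -0.2605, 0.1543]
ee_rot: [-2.9, -1.203, 0.004]
contact_force: [-0.2, 0.1, -0.4]
gripper_width: 0.0851
gripper_force: 0.0
```

```bash
cat >> h.py <<'E'
def dark(c,z,box,th=60,amin=150):
    x0,x1,y0,y1=box; g=c['pixels'].max(2); m=np.zeros_like(g); m[y0:y1,x0:x1]=(g[y0:y1,x0:x1]<th)*255
    n,l,st,ce=cv2.connectedComponentsWithStats(m)
    for i in range(1,n):
        if st[i][4]>amin:
            r=cv2.minAreaRect(np.argwhere(l==i)[:,::-1].astype(np.float32)); print(st[i].tolist(),'rect',np.round(r[0],1),np.round(r[1],1),'->',np.round(onz(c,r[0],z),4))
E
python3 - <<'E'
from h import *
s=arm.read_state(); print(s['tool_pos'],s['ee_rot'],s['joints'])
d=shot('side','s13.png')
for th in (50,70): dark(d,.026,(205,240,150,200),th,60)
e=shot('scene'); 
for th in (50,70): dark(e,.026,(222,250,160,200),th,60)
c=wrist('w13.png')
for th in (50,70): dark(c,.026,(0,512,0,300),th,300)
print(cv2.fisheye.projectPoints(np.array([[[.557,-.133,.026]]]),np.array(c['rvec'],float).reshape(3,1),np.array(c['tvec'],float).reshape(3,1),np.array(c['K'],float),np.zeros(4))[0])
E
```

```text
[ 0.52019466 -0.26054211  0.15430605] [-2.90018721 -1.20349554  0.00351436] [ 0.24919231  0.44518271  0.2012916   1.84886751 -0.11299648  0.8612932
 -0.27876092]
[232, 150, 8, 14, 92] rect [235.5 156.5] [13.  7.] -> [ 0.6085 -0.1412  0.026 ]
[218, 171, 10, 13, 102] rect [222.5 177. ] [12.  9.] -> [ 0.5454 -0.1389  0.026 ]
[232, 150, 8, 15, 100] rect [235.5 157. ] [14.  7.] -> [ 0.6073 -0.1418  0.026 ]
[217, 163, 12, 21, 190] rect [222.3 173. ] [20.5 10.5] -> [ 0.555  -0.1336  0.026 ]
[227, 160, 13, 31, 174] rect [233.8 174.5] [30.6 10.4] -> [ 0.5624 -0.1169  0.026 ]
[463, 0, 49, 21, 633] rect [487.  10.] [20. 48.] -> [ 0.8489 -0.2955  0.026 ]
[0, 23, 89, 51, 2500] rect [42.8 47. ] [45.5 89.6] -> [0.4687 0.0086 0.026 ]
[162, 48, 42, 34, 634] rect [182.7  64.6] [42.1 31.5] -> [ 0.5532 -0.1338  0.026 ]
[0, 70, 77, 62, 2140] rect [35.1 98.1] [48.7 78.5] -> [ 0.42   -0.0202  0.026 ]
[228, 152, 56, 46, 728] rect [252.8 171.3] [38.5 60.1] -> [ 0.5269 -0.2502  0.026 ]
[0, 161, 96, 120, 6443] rect [ 33.7 217.5] [113.7  67.6] -> [ 0.2952 -0.0961  0.026 ]
[114, 231, 63, 69, 1828] rect [156.  27
[... 372 characters left out ...]
9, 78, 64, 2380] rect [ 34.4 104.3] [50.3 79.2] -> [ 0.414  -0.0237  0.026 ]
[492, 95, 20, 46, 405] rect [506.3 117.6] [44.4 16.5] -> [ 0.7898 -0.4085  0.026 ]
[227, 151, 63, 54, 1594] rect [258.6 176.3] [62.7 51.1] -> [ 0.5273 -0.2574  0.026 ]
[0, 160, 108, 140, 8741] rect [ 47.5 238.7] [166.3  82.9] -> [ 0.2858 -0.1267  0.026 ]
[240, 187, 30, 25, 595] rect [254.5 199. ] [24. 29.] -> [ 0.5084 -0.2709  0.026 ]
[293, 221, 113, 79, 2955] rect [359.9 275.4] [ 71.  122.5] -> [ 0.5281 -0.4231  0.026 ]
[114, 231, 63, 69, 2365] rect [156.5 275. ] [49.6 84.9] -> [ 0.3629 -0.2579  0.026 ]
[201, 257, 42, 43, 663] rect [221. 282.] [51.6 17.8] -> [ 0.4118 -0.3148  0.026 ]
[[[184.86579382  60.96339203]]]
```

>>> carry_out([
  [0.57,-0.32,0,0,0,0,85],
  [0.57,-0.32,0,0,0,0,85],
  [0.57,-0.32,0,0,0,0,85],
  [0.57,-0.32,0.4,0,0,0,85],
  [0,0,0.4,0,0,0,85],
])

```text
clock: 21.0
tool_pos: [0.5582, -0.129, 0.1155]
ee_rot: [-2.894, -1.217, -0.005]
contact_force: [-0.6, 0.4, -1.0]
gripper_width: 0.0851
gripper_force: 0.0
```

>>> carry_out([
  [0,0,0,0,0,0,85],
  [0,0,0,0,0,0,85],
])

```text
clock: 21.2
tool_pos: [0.5558, -0.1359, 0.1157]
ee_rot: [2.902, 1.204, -0.002]
contact_force: [0.3, 0.5, 0.6]
gripper_width: 0.0852
gripper_force: 0.0
```

```bash
python3 - <<'E'
from h import *
s=arm.read_state(); print(s['tool_pos'])
c=wrist('w14.png')
for th in (45,60,75): print(th);dark(c,.026,(190,330,120,270),th,300)
E
```

```text
[ 0.55583022 -0.13591533  0.1156585 ]
45
60
[233, 174, 38, 53, 1536] rect [251.5 200. ] [52. 37.] -> [ 0.5518 -0.135   0.026 ]
75
[233, 173, 39, 54, 1716] rect [252.  199.5] [53. 38.] -> [ 0.5524 -0.135   0.026 ]
```

```bash
python3 - <<'E'
from h import *
c=wrist(); s=arm.read_state(); R=cv2.Rodrigues(s['ee_rot'])[0]; tx=R[:,0]
a=onz(c,(252,172.5),0)-.015*tx; b=onz(c,(252,227),.052)+.015*tx
print(s['tool_pos'],a,b,'in tool:',R.T@(a-s['tool_pos']),R.T@(b-s['tool_pos']))
E
```

```text
[ 0.55653846 -0.13646698  0.11664663] [ 5.53526427e-01 -1.34643021e-01 -7.04045675e-06] [ 0.55449303 -0.13425943  0.05200704] in tool: [-0.00089527 -0.0035992   0.11664786] [ 8.39182922e-05 -3.10692272e-03  6.46349266e-02]
```

>>> carry_out([
  [0,-0.07,0.7,0,0,0,85],
  [0,0,0.7,0,0,0,85],
  [0,0,0.44,0,0,0,85],
  [0,0,0,0,0,0,85],
])

```text
clock: 21.7
tool_pos: [0.5518, -0.1332, 0.0218]
ee_rot: [-2.9, -1.202, 0.006]
contact_force: [-0.9, -0.3, -0.2]
gripper_width: 0.0849
gripper_force: 0.0
```

>>> carry_out([
  [0,0,0,0,0,0,24],
  [0,0,0,0,0,0,24],
  [0,0,0,0,0,0,24],
  [0,0,0,0,0,0,24],
  [0,0,0,0,0,0,24],
])

```text
clock: 22.2
tool_pos: [0.5546, -0.1328, 0.0251]
ee_rot: [2.901, 1.204, 0.003]
contact_force: [-0.5, 1.1, 6.0]
gripper_width: 0.0292
gripper_force: 25.6
```

>>> carry_out([
  [0,0,0,0,0,0,24],
  [0,0,0,0,0,0,24],
  [0,0,0,0,0,0,24],
])

```text
clock: 22.5
tool_pos: [0.5546, -0.1328, 0.0251]
ee_rot: [2.901, 1.204, 0.003]
contact_force: [-0.8, 0.1, 6.8]
gripper_width: 0.0293
gripper_force: 25.6
```

>>> carry_out([
  [0,0,-0.4,0,0,0,24],
  [0,0,-0.8,0,0,0,24],
  [0,0,-0.8,0,0,0,24],
  [0,0,-0.4,0,0,0,24],
  [0,0,0,0,0,0,24],
])

```text
clock: 23.0
tool_pos: [0.556, -0.133, 0.1476]
ee_rot: [2.898, 1.203, 0.01]
contact_force: [0.2, -0.5, -0.2]
gripper_width: 0.0291
gripper_force: 25.1
```

>>> carry_out([
  [-0.4,0.23,0,0,0,0,24],
  [-0.5,0.29,0,0,0,0,24],
  [-0.5,0.29,0,0,0,0,24],
  [-0.5,0.29,0,0,0,0,24],
  [-0.37,0.21,0,0,0,0,24],
])

```text
clock: 23.5
tool_pos: [0.5184, -0.261, 0.1426]
ee_rot: [-2.902, -1.202, 0.003]
contact_force: [-0.2, -0.2, -1.3]
gripper_width: 0.0291
gripper_force: 25.1
```

>>> carry_out([
  [0,0,0,0,0,0,24],
  [0,0,0,0,0,0,24],
  [0,0,0,0,0,0,24],
])

```text
clock: 23.8
tool_pos: [0.5202, -0.2575, 0.1431]
ee_rot: [-2.899, -1.206, 0.0]
contact_force: [0.2, 0.7, -0.5]
gripper_width: 0.0294
gripper_force: 25.1
```

```bash
python3 - <<'E'
from h import *
c=wrist('w15.png'); s=arm.read_state(); print(s['tool_pos'],s['gripper_width'],s['contact_force'])
hsv=cv2.cvtColor(c['pixels'],cv2.COLOR_RGB2HSV); m=cv2.inRange(hsv,(12,50,60),(38,255,255)); k=np.zeros_like(m); k[120:320,190:330]=m[120:320,190:330]
n,l,st,ce=cv2.connectedComponentsWithStats(k); print('ring',[q.tolist() for q in st[1:] if q[4]>50])
g=c['pixels'].max(2)
for r in range(160,300,10): print(r,''.join('y' if k[r,x] else '#' if g[r,x]<75 else '.' for x in range(200,316,2)))
E
```

```text
[ 0.52033037 -0.25746204  0.14326072] 0.029310806390456603 [ 0.52110034 -0.04230469 -0.55417087]
ring [[232, 181, 52, 42, 945]]
160 ......................#################...................
170 .................###########################..............
180 ...............###############################............
190 .....##........####yyyyyyyyyyyy.yyyy..yy#######...........
200 ...............##yyyyyy#############yyyyyy####............
210 .................yyyyy###############yyyyy##..............
220 ...................y#################yyy..................
230 .................#######################..................
240 .........######.#########################.######..........
250 ...###################################################....
260 #########################################################.
270 ##########################################################
280 ########.######################################..#########
290 ##########################################################
```

```bash
python3 - <<'E'
from h import *
c=wrist(); s=arm.read_state(); R=cv2.Rodrigues(s['ee_rot'])[0]; tx=R[:,0]; T=s['tool_pos']
f=lambda p: R.T@(p-T)
print(T,'near edge ctr',f(onz(c,(257.5,180.5),.069)-.02*tx),'L',f(onz(c,(231.5,203),.07)),'R',f(onz(c,(283.5,203),.07)),'world ring',onz(c,(257.5,180.5),.069)-.02*tx)
g=c['pixels'].max(2).astype(int)
print('col256', g[183:225,256].tolist())
hsv=cv2.cvtColor(c['pixels'],cv2.COLOR_RGB2HSV)
print('hue/sat',hsv[183:225:3,256].tolist())
z=T[2]-.025
print('tube base near edge predicted row', cv2.fisheye.projectPoints((T+R@np.array([.015,0,.025])).reshape(1,1,3),np.array(c['rvec'],float).reshape(3,1),np.array(c['tvec'],float).reshape(3,1),np.array(c['K'],float),np.zeros(4))[0])
E
```

```text
[ 0.52036814 -0.257568    0.14339478] near edge ctr [-0.0005596   0.00124476  0.07440167] L [ 0.00154129 -0.01890288  0.07340968] R [0.00154224 0.02147261 0.07337923] world ring [ 0.52083843 -0.25878139  0.06899197]
col256 [148, 160, 162, 152, 123, 109, 136, 124, 119, 114, 93, 58, 51, 52, 52, 51, 51, 51, 53, 52, 52, 52, 51, 52, 51, 50, 50, 50, 50, 49, 48, 45, 45, 47, 44, 43, 43, 42, 43, 42, 39, 38]
hue/sat [[23, 69, 148], [30, 54, 152], [26, 64, 136], [19, 81, 114], [24, 25, 51], [18, 25, 51], [15, 29, 53], [18, 25, 52], [18, 25, 51], [18, 26, 50], [12, 27, 48], [20, 33, 47], [23, 24, 43], [18, 30, 42]]
tube base near edge predicted row [[[255.9319046  211.00665302]]]
```

>>> carry_out([
  [0,0.02,0.3,0,0,0,24],
  [0,0,0.3,0,0,0,24],
  [0,0,0.12,0,0,0,24],
  [0,0,0,0,0,0,24],
  [0,0,0,0,0,0,24],
])

```text
clock: 24.4
tool_pos: [0.5205, -0.26, 0.1073]
ee_rot: [-2.901, -1.204, 0.001]
contact_force: [-0.2, 0.1, -0.6]
gripper_width: 0.0292
gripper_force: 25.1
```

>>> carry_out([
  [0,0,0.06,0,0,0,24],
  [0,0,0,0,0,0,24],
  [0,0,0,0,0,0,24],
])

```text
clock: 24.7
tool_pos: [0.5207, -0.26, 0.1049]
ee_rot: [2.901, 1.204, 0.001]
contact_force: [0.1, 0.3, -0.5]
gripper_width: 0.0292
gripper_force: 25.1
```

>>> carry_out([
  [0,0,0.06,0,0,0,24],
  [0,0,0,0,0,0,24],
  [0,0,0,0,0,0,24],
])

```text
clock: 25.0
tool_pos: [0.5206, -0.2599, 0.1016]
ee_rot: [-2.902, -1.204, 0.0]
contact_force: [0.6, -0.3, -0.5]
gripper_width: 0.0296
gripper_force: 25.1
```

>>> carry_out([
  [0,0,0.03,0,0,0,24],
  [0,0,0,0,0,0,24],
  [0,0,0,0,0,0,24],
])

```text
clock: 25.3
tool_pos: [0.5209, -0.26, 0.101]
ee_rot: [2.901, 1.204, 0.001]
contact_force: [-0.7, 0.5, 6.2]
gripper_width: 0.0294
gripper_force: 25.6
```

>>> carry_out([
  [0,0,-0.02,0,0,0,34],
  [0,0,0,0,0,0,45],
  [0,0,0,0,0,0,60],
  [0,0,0,0,0,0,85],
  [0,0,0,0,0,0,85],
])

```text
clock: 25.8
tool_pos: [0.5206, -0.2599, 0.1011]
ee_rot: [-2.902, -1.204, 0.0]
contact_force: [1.0, 0.2, 0.6]
gripper_width: 0.0846
gripper_force: 0.0
```

>>> carry_out([
  [0,0,-0.3,0,0,0,85],
  [0,0,-0.6,0,0,0,85],
  [0,0,-0.8,0,0,0,85],
  [0,0,-0.3,0,0,0,85],
  [0,0,0,0,0,0,85],
])

```text
clock: 26.3
tool_pos: [0.5224, -0.2608, 0.2052]
ee_rot: [2.897, 1.202, 0.008]
contact_force: [0.7, 1.2, 0.1]
gripper_width: 0.0845
gripper_force: 0.0
```

```bash
python3 - <<'E'
from h import *
c=wrist('w16.png'); s=arm.read_state(); print(s['tool_pos'],s['gripper_width'],s['contact_force'])
hsv=cv2.cvtColor(c['pixels'],cv2.COLOR_RGB2HSV); m=cv2.inRange(hsv,(12,45,50),(38,255,255)); g=c['pixels'].max(2)
for r in range(140,250,5): print(r,''.join('y' if m[r,x] else '#' if g[r,x]<75 else '.' for x in range(200,316,2)))
print(cv2.fisheye.projectPoints(np.array([[[.521,-.2595,.128],[.521,-.2595,.07]]]),np.array(c['rvec'],float).reshape(3,1),np.array(c['tvec'],float).reshape(3,1),np.array(c['K'],float),np.zeros(4))[0])
E
```

```text
[ 0.52133993 -0.26022229  0.20307873] 0.08501856987665862 [-0.16773189 -0.02100032 -1.03285698]
140 ..........................................................
145 ........................########..........................
150 ....................#################.....................
155 .................######################...................
160 ................########################..................
165 ...............#####yyyy.yyy..yyy########.................
170 ..............####yyyyyyyyy....y.yy######.................
175 ...............##yyyyy##########.yyyy####.................
180 ...............#yyyy##############yyy####.................
185 ................yyyy###############yy###..................
190 .................yy################y#.....................
195 ..................##################......................
200 ..................##################......................
205 ..................##################......................
210 ...................#################......................
215 ....................##############........................
220 .......................########...........................
225 ..........................................................
230 ..........................................................
235 ..........................................................
240 ........##.......................................###......
245 .......#####..................................########....
[[[252.56525636 203.32197837]
  [252.74188491 181.9919876 ]]]
```

The tube stands upright on the ring, its top at the predicted pixel (253,203), and the gripper is clear. Handing in.

```bash
python3 -c "
from workcell import arm; print(arm.sign_off())"
```

```text
the job is handed in; nothing more can be done
None
```

I built the column (detector head, cube, ring, long tube) and handed it in at about 26 s of the 115 s; at my last checks each piece was centred on the one below to within about 3 mm, and the hand-in returned no verdict.

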